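# Set the coffee grinder's grind lever to the marked notch and clamp it

## Task

Set the sample grinder to its marked grind: swing up the clamp handle at the grinder's side as far as it comfortably goes, lift the grind lever out of the wide rest gap, bring it round and let it down fully home in the notch that has the large round button in front of it. Then, with the lever home, swing the clamp handle fully down again so that its bar holds the lever, let go, and leave the jars, cup and tamper where they stand.

Things in the scene. Friction and masses are not known exactly. Their poses are not given: they have to be found in the camera images.
- grinder: White and aluminium coffee grinder, fixed to the counter. Origin on the counter under the vertical pivot axis of the grind lever; -x is its front (where the lever is), z up. A motor housing (100 x 140 mm, 290 high) stands behind the axis; a dark head plate (190 mm wide, height 236 to 250, reaching 85 mm ahead of the axis) carries the hopper over the lever.
- hopper (a point): Centre of the hopper's underside, on the pivot axis, 250 mm above the counter. The hopper is round, 250 mm across, 92 mm high. It leaves no room for an upright gripper over the lever knob: come in tilted about 30 degrees, the fingers pointing down and in towards the grinder.
- quadrant (a point): Pivot axis at the top face (height 125 mm) of the flat quadrant under the lever. Steel teeth 16 mm high stand on it 150 to 170 mm from the axis. Bearings from the front (-x), counterclockwise from above: wide rest gap at -0.5 rad, the three notches at -0.1, 0.2 and 0.5 rad. Notches are 14 mm wide, the lever's blade 8 mm.
- mark: Large round steel button, 28 mm across, 6 mm high, on the quadrant's front lip, 190 mm from the pivot axis, straight in front of (radially outward from) the notch to use. The two other notches have small studs, 8 mm across, there instead. Origin: centre of its underside.
- lever_grip (a point): Point to pinch on the grind lever's dark wooden knob, a round stick 22 mm thick, 46 mm long, leaning outwards (away from the pivot) by 0.52 rad; on its axis, 20 mm below its top end. Lever down: 143 mm from the pivot axis, height 185. Axes are the lever's: -x points outwards along it, y across it (the way to close the fingers), z up.
- lever_nose (a point): Point on the lever's centre line, ahead of its end, 190 mm from the pivot axis and just over the quadrant when the lever is down: with the lever in the right notch this point is at the mark.
- lever_swing (a joint): Swing of the grind lever about the grinder's vertical axis, rad. 0: middle of the wide rest gap (it starts there within 0.1); grows counterclockwise seen from above; the notches are at 0.4, 0.7 and 1.0.
- lever_lift (a joint): Lift of the grind lever, rad. 0: fully down; grows upwards to 0.3; the lever falls by its own weight. Its level hinge lies 35 mm from the pivot axis, at height 150. The blade under the lever, 160 mm from the axis, clears the teeth above 0.14.
- clamp (a joint): Clamp handle angle, rad. 0: fully down, its bar holding the lever down; grows as the handle swings up, to 1.2. Stiff: stays where left. The bar frees the lever from about 0.6; take it to 1 or more.
- clamp_grip (a point): Centre of the clamp handle's dark wooden roller, a cylinder 26 mm thick and 26 mm long lying along y, at the +y side of the grinder; pinch it on its flat ends (fingers closing along y). It is 81 mm from the clamp's axis. Site axes are those of the grinder, turned with the handle about y.
- clamp_axis (a point): Point on the clamp's level hinge axis (along the grinder's y, height 190, 48 mm ahead of the pivot axis), beside the roller. With the handle down the roller lies 80 mm ahead of (towards -x) and 14 mm above this point; it swings up and then back about it.
- jar_a: Bystander: small corked glass sample jar, 38 mm across, 75 mm tall, loose. Origin: centre of its underside.
- jar_b: Bystander: a second such jar.
- cup: Bystander: steel cup, 70 mm across, 75 mm tall, loose. Origin: centre of its underside.
- tamper: Bystander: steel tamper standing on its foot, 52 mm across, 84 mm tall, loose. Origin: centre of its underside.

How it is judged (in metres and radians):
On the way, in this order (a step that is already met when the one before it is completed fails the run):
1. the clamp handle is swung up (0.85 rad or more) (value of joint clamp above 0.85 rad), for 0.2 s.
2. with the clamp still up (over 0.6 rad), the lever is home in the marked notch (value of joint clamp above 0.6 rad and horizontal distance between lever_nose and mark below 0.008 m and value of joint lever_lift below 0.035 rad), for 0.2 s.
At the end, for the whole second after the job is handed in: The lever is fully down (lift under 0.035 rad) in the marked notch (its nose within 8 mm of the mark, seen from above), the clamp handle is fully down (under 0.10 rad), all at rest (horizontal distance between lever_nose and mark below 0.008 m and value of joint lever_lift below 0.035 rad and value of joint clamp below 0.1 rad and velocity of joint clamp between -0.05 and 0.05 rad/s and velocity of joint lever_swing between -0.05 and 0.05 rad/s); the robot touches nothing.
It fails at once if the first jar is pushed away (over 30 mm) or knocked over (distance of jar_a from where it was at the start of the episode above 0.03 m or angle between jar_a's own z axis and vertical above 0.5 rad).
It fails at once if the second jar is pushed away (over 30 mm) or knocked over (distance of jar_b from where it was at the start of the episode above 0.03 m or angle between jar_b's own z axis and vertical above 0.5 rad).
It fails at once if the cup is pushed away (over 30 mm) or knocked over (distance of cup from where it was at the start of the episode above 0.03 m or angle between cup's own z axis and vertical above 0.5 rad).
It fails at once if the tamper is pushed away (over 30 mm) or knocked over (distance of tamper from where it was at the start of the episode above 0.03 m or angle between tamper's own z axis and vertical above 0.5 rad).
It also fails if it takes over 70 s, if anything falls off the work surface, if the arm or the gripper's body presses on something with over 40 N, if the wrist force passes 120 N, or if a joint passes its speed limit or range.

## Robot

A 6-joint arm with a two-finger parallel gripper is mounted at the origin on the work surface. World frame = base frame: x ahead of the robot, y to its left, z up, the work surface at z = 0. Lengths are in mm, angles in rad, forces in N, time in s.
With the tool pointing down it reaches from about 425 to 925 mm from the base axis. Payload 12.5 kg.
Tool frame: the origin (TCP) lies on the centre line of the jaws, within the pads' length; the fingertips stand 11 mm ahead of it and the grasp point (between the pads) lies 8 mm behind it; z points along the fingers, y is the direction in which the jaws open and shut (so a half turn about z gives the same grasp; the last joint's range is limited). The gripper opens to 85 mm and grips with 20 to 120 N. Pads are 22 mm wide; open, the fingers measure 114 mm over their backs; the gripper's body (76 mm by 85 mm) begins 54 mm behind the grasp point. The pads swing forward as they close: fully open they stand 13 mm farther back than shut.
Start: joints at [1.054, 0.491, 1.559, -0, 1.092, -0.106], TCP at [249.574, 573.024, 242.327] pointing down, gripper open.
Joint ranges: [-3.1, 3.1], [-0.84, 2.19], [0.05, 2.79], [-1.13, 4.28], [0.06, 2.93], [-2.69, 2.69]. Speed limits (rad/s): [2.22, 2.22, 2.79, 3.14, 3.14, 3.14].

## Interface

Orientations are given as a unit quaternion [w, x, y, z].
In Python, from rig import r, viewer gives the robot as it stands. Calls block until the motion is done:
- r.move_pose(position, orientation): joint-space move of the TCP to a pose.
- r.move_linear(position, rate=150, attitude=None, f_stop=None): straight line of the TCP; attitude=None keeps the orientation; rate is the mean speed in mm/s. With f_stop (N) it stops when the force on the tool has changed by that much, and returns True; else False.
- r.goto_joints(angles): joint-space move.
- r.gripper_to(opening, grasp_force=None): finger opening in mm; grasp_force is the grip in N (None keeps the last); returns when the fingers have stopped.
- r.pause(seconds).
- r.solve_ik(position, orientation): joint angles nearest the present ones, or None.
- r.observe(): the state.
- viewer.camera(name): name is "scene" or "top" or "wrist"; returns a dict with "image" (384x512x3 uint8, red, green, blue), "intrinsics" (3x3 intrinsics, pixels), "cam_to_world" (4x4, takes a point from camera to world coordinates). Camera axes: x right, y up, looking along -z (the intrinsics and any distortion apply to the point x, -y, -z); pixel columns grow to the right and rows downward; lengths in mm; the calibration is good to about 2 mm. A picture is of the moment at which its call begins. There is no depth.
A pose or a line that the arm cannot do raises r.IKError and nothing moves.
- r.sign_off(): hands the job in, once; it reports no verdict.
Trained networks look in a picture, given as the dict that the camera call returned (one of the last four; its "shot" number tells which), for a name from the list of things; names that differ only in an ending like _2 or _b are one class to them, and where a whole thing is asked for, a point or a joint stands for the part that bears it (a point fixed in the world has none). Each returns a list of dicts, best first, with "score" (0 to 1); they miss things now and then, are a little off and sometimes report something else, mostly with a low value. They report only what shows in the picture. A call takes as long as a camera call.
- viewer.find_in(query, picture): "at" ([row, column] in pixels, amid what is visible of it).
- viewer.spot_point(query, picture): "at" ([row, column] in pixels: a listed point, or the origin of a listed thing).
The state is a dict: "clock": time; "joint_pos": joint angles; "qd": joint speeds; "joint_efforts": joint torques, N m; "position": TCP position; "ee_rot": TCP orientation; "force": force on the tool from outside, world axes, zero at the start; "wrist_torque": the same for the moment, N m; "finger_gap": finger opening in mm.
Only numpy, scipy, OpenCV 4.12 (cv2) and the standard library are available. Lean on these libraries where they do the work, as an engineer would, in place of code of your own. Each camera call takes 0.05 s, during which the arm holds its last target. There are 200 camera calls.

## Working session

There is one attempt and no reset: what is moved stays moved. The work goes in short steps, each a Python script; the robot and the scene stay as the last script left them, time stands still between calls to the robot, and variables do not carry over. Pictures are saved under pics/ and viewed, about 8 in all and at most 12, crops included, and the job is handed in when it is done.

```bash
ls; mkdir -p pics; cat > h.py <<'E'
from rig import r, viewer
import numpy as np, cv2
from scipy.spatial.transform import Rotation as R
def q(M): 
    x=R.from_matrix(M).as_quat(); return [float(x[3]),*map(float,x[:3])]
def shot(cam,name=None):
    p=viewer.camera(cam)
    if name: cv2.imwrite(f'pics/{name}.png',cv2.cvtColor(p['image'],cv2.COLOR_RGB2BGR))
    return p
def ray(p,at):
    K=np.array(p['intrinsics']);T=np.array(p['cam_to_world'])
    d=np.linalg.inv(K)@[at[1],at[0],1]; d=T[:3,:3]@[d[0],-d[1],-d[2]]
    return T[:3,3],d/np.linalg.norm(d)
def tri(rays):
    A=sum(np.eye(3)-np.outer(d,d) for o,d in rays); b=sum((np.eye(3)-np.outer(d,d))@o for o,d in rays)
    X=np.linalg.solve(A,b); res=[np.linalg.norm((np.eye(3)-np.outer(d,d))@(X-o)) for o,d in rays]
    return X,res
def onz(ry,z):
    o,d=ry; return o+d*(z-o[2])/d[2]
def proj(p,X):
    K=np.array(p['intrinsics']);T=np.array(p['cam_to_world'])
    c=T[:3,:3].T@(np.asarray(X)-T[:3,3]); u=K@[c[0],-c[1],-c[2]]; return u[1]/u[2],u[0]/u[2]
E
cat > a.py <<'E'
from h import *
np.set_printoptions(precision=1,suppress=True)
P={c:shot(c,c+'0') for c in('scene','top','wrist')}
for c in P: print(c,P[c].get('distortion'),list(P[c]),np.array(P[c]['cam_to_world'])[:3,3])
for n in ['grinder','hopper','quadrant','mark','lever_grip','lever_nose','clamp_grip','clamp_axis','jar_a','cup','tamper']:
    rs=[]
    for c in P:
        f=viewer.spot_point(n,P[c])[:2 if n in('jar_a','mark') else 1]
        print(n,c,[(np.round(x['at']).tolist(),round(x['score'],2)) for x in f])
        if f and f[0]['score']>.4: rs.append(ray(P[c],f[0]['at']))
    if len(rs)>1: print('   ',*tri(rs))
E
python3 a.py; python3 -c "
import cv2,numpy as np
a=[cv2.imread(f'pics/{c}0.png') for c in('scene','top')]
cv2.imwrite('pics/m0.png',cv2.resize(np.hstack(a),(800,300)))"
```

```text
pics
scene None ['image', 'intrinsics', 'cam_to_world', 'shot'] [ 533.9  385.2 1210. ]
top None ['image', 'intrinsics', 'cam_to_world', 'shot'] [ 439.1   -6.8 1153.4]
wrist None ['image', 'intrinsics', 'cam_to_world', 'shot'] [174.9 605.6 373.8]
grinder scene [([168.0, 225.0], 0.95)]
grinder top []
grinder wrist []
hopper scene []
hopper top []
hopper wrist []
quadrant scene []
quadrant top []
quadrant wrist []
mark scene [([138.0, 276.0], 0.64)]
mark top [([207.0, 324.0], 0.59)]
mark wrist []
    [ 541.6 -167.9  154.9] [np.float64(6.94287289502452), np.float64(6.942872895024353)]
lever_grip scene [([167.0, 258.0], 0.66)]
lever_grip top [([181.0, 279.0], 0.66)]
lever_grip wrist []
    [595.3 -56.8 177. ] [np.float64(4.24940190202414), np.float64(4.24940190202414)]
lever_nose scene [([183.0, 272.0], 0.71)]
lever_nose top [([152.0, 236.0], 0.69)]
lever_nose wrist [([334.0, 186.0], 0.36)]
    [579.7  52.6 403. ] [np.float64(43.659249469826314), np.float64(43.65924946982612)]
clamp_grip scene [([196.0, 255.0], 0.7)]
clamp_grip top [([189.0, 239.0], 0.67)]
clamp_grip wrist []
    [584.1  
[... 190 characters left out ...]
.3 210.5] [np.float64(5.392514940262111), np.float64(5.3925149402619885)]
jar_a scene [([134.0, 300.0], 0.75), ([105.0, 275.0], 0.67)]
jar_a top [([236.0, 356.0], 0.71), ([195.0, 396.0], 0.52)]
jar_a wrist []
    [ 467.9 -279.4   -5.9] [np.float64(1.3261924363765742), np.float64(1.3261924363767363)]
cup scene [([312.0, 279.0], 0.65)]
cup top [([240.0, 136.0], 0.8)]
cup wrist [([334.0, 184.0], 0.63)]
    [472.8 336.4  -2.7] [np.float64(4.728747573549718), np.float64(4.132956624190141), np.float64(1.0794460529424672)]
tamper scene [([320.0, 213.0], 0.57)]
tamper top [([171.0, 124.0], 0.56)]
tamper wrist []
    [672.3 384.3 -21.2] [np.float64(1.1600356378609948), np.float64(1.1600356378609997)]
```

View pics/scene0.png

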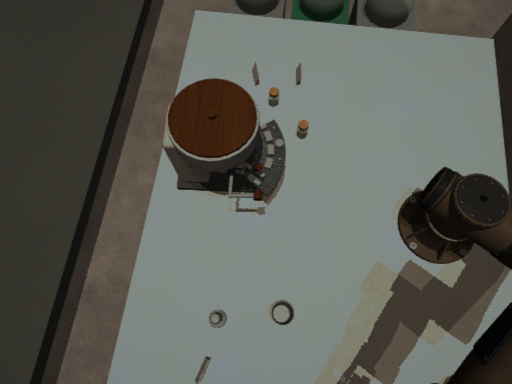

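View pics/top0.png

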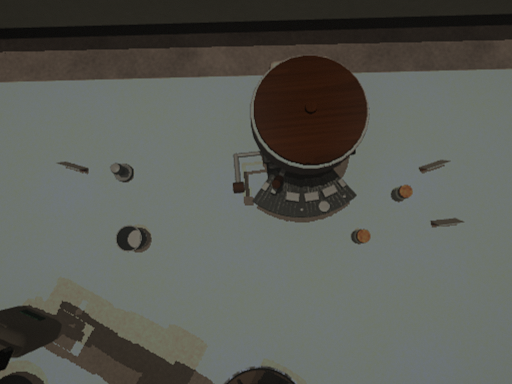

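The pictures show the grinder front facing the robot (-x). The lever knob is at (183,277) in top, the clamp roller at (189,239), and the large button at (207,324). The jars stand to the right, the cup and tamper to the left. Next I fit the grinder pose and take a closer wrist view from the front.

```bash
cat > b.py <<'E'
from h import *
np.set_printoptions(precision=3,suppress=True)
t=shot('top');s=shot('scene')
for p,at in((t,(107,310)),(s,(114,212))): print('hop',onz(ray(p,at),342))
for p,at in((t,(207,324)),(s,(140,278))): print('mark',onz(ray(p,at),131))
o=r.observe(); w=shot('wrist'); T=np.array(w['cam_to_world'])
Rt=R.from_quat(np.roll(o['ee_rot'],-1)).as_matrix()
print('camR in tool',Rt.T@T[:3,:3],'pos',Rt.T@(T[:3,3]-np.array(o['position'])),w['intrinsics'])
print(Rt)
# view poses: fingers tilted
for a in (0.5,0.8,1.0):
  for X in ((400,0,330),(440,0,330),(430,0,380)):
    for sg in(1,-1):
      z=np.array([np.sin(a),0,-np.cos(a)]); y=np.array([0,sg,0]); x=np.cross(y,z)
      try: j=r.solve_ik(list(X),q(np.c_[x,y,z]))
      except Exception as e: j=e
      print(a,X,sg,j)
E
python3 b.py
```

```text
hop [ 725.016 -118.146  342.   ]
hop [ 721.553 -120.4    342.   ]
mark [ 537.569 -171.1    131.   ]
mark [ 543.19  -176.349  131.   ]
camR in tool [[ 0.001  0.949  0.314]
 [ 1.    -0.001  0.   ]
 [ 0.     0.314 -0.949]] pos [  81.472    0.067 -132.01 ] [[283.337   0.    260.076]
 [  0.    283.337 190.16 ]
 [  0.      0.      1.   ]]
[[-0.917  0.399  0.   ]
 [ 0.399  0.917  0.   ]
 [-0.     0.    -1.   ]]
0.5 (400, 0, 330) 1 [-0.235 -0.11   2.183  0.202  0.59  -1.947]
0.5 (400, 0, 330) -1 [-0.235 -0.11   2.183  0.202  0.59   1.195]
0.5 (440, 0, 330) 1 [-0.206 -0.036  2.118  0.181  0.576 -1.904]
0.5 (440, 0, 330) -1 [-0.206 -0.036  2.118  0.181  0.576  1.238]
0.5 (430, 0, 380) 1 [-0.212 -0.108  2.041  0.153  0.724 -1.873]
0.5 (430, 0, 380) -1 [-0.212 -0.108  2.041  0.153  0.724  1.269]
0.8 (400, 0, 330) 1 [-0.297 -0.159  2.356  0.915  0.269 -2.678]
0.8 (400, 0, 330) -1 [-0.297 -0.159  2.356  0.915  0.269  0.463]
0.8 (440, 0, 330) 1 [-0.251 -0.078  2.294  0.909  0.228 -2.645]
0.8 (440, 0, 330) -1 [-0.251 -0.078  2.294  0.909  0.228  0.497]
0.8 (430, 0, 380) 1 [-0.262 -0.172  2.214  0.543  0.367 -2.269]
0.8 (430, 0, 380) -1 [-0.262 -0.172  2.214  0.543  0.367  0.873]
1.0 (400, 0, 330) 1 [-0.346 -0.143  2.478  2.076  0.332  2.42 ]
1.0 (400, 0, 330) -1 [-0.346 -0.143  2.478  2.076  0.332 -0.722]
1.0 (440, 0, 330) 1 [-0.285 -0.061  2.415  2.239  0.306  2.293]
1.0 (440, 0, 330) -1 [-0.285 -0.061  2.415  2.239  0.306 -0.848]
1.0 (430, 0, 380) 1 None
1.0 (430, 0, 380) -1 [-0.298 -0.18   2.333  1.536  0.25  -0.128]
```

```bash
cat >> h.py <<'E'
def att(a,yaw=0,sg=1):
    # fingers pointing down and tilted by a toward +x(yawed); y jaws along yawed y
    z=np.array([np.sin(a),0,-np.cos(a)]); y=np.array([0,sg,0.]); M=np.c_[np.cross(y,z),y,z]
    return q(R.from_euler('z',yaw).as_matrix()@M)
E
cat > c.py <<'E'
from h import *
np.set_printoptions(precision=3,suppress=True)
V={}
for i,(x,y,z) in enumerate([(430,40,330),(430,-110,330)]):
    r.move_pose([x,y,z],att(.5)); r.pause(.2)
    p=shot('wrist',f'w{i}')
    for n in ['mark','lever_grip','lever_nose','clamp_grip','clamp_axis','quadrant']:
        f=viewer.spot_point(n,p)[:2]
        print(n,[(np.round(a['at'],1).tolist(),round(a['score'],2)) for a in f])
        if f and f[0]['score']>.4: V.setdefault(n,[]).append(ray(p,f[0]['at']))
for n in V:
    if len(V[n])>1: print(n,*tri(V[n]))
print(r.observe()['clock'],r.observe()['joint_pos'])
np.savez('w.npz')
E
python3 c.py
python3 -c "
import cv2,numpy as np
a=[cv2.imread(f'pics/w{c}.png')[:,60:460] for c in(0,1)]
cv2.imwrite('pics/m1.png',np.hstack(a))"
```

```text
mark [([162.6, 96.9], 0.85), ([223.2, 190.7], 0.33)]
lever_grip [([223.7, 188.6], 0.95)]
lever_nose [([164.0, 206.4], 0.97)]
clamp_grip [([224.8, 254.0], 0.93), ([160.6, 98.5], 0.32)]
clamp_axis [([252.9, 262.6], 0.88)]
quadrant [([238.2, 172.5], 0.76)]
mark [([162.8, 216.2], 0.81)]
lever_grip [([225.0, 304.6], 0.91)]
lever_nose [([164.2, 318.3], 0.77)]
clamp_grip [([226.0, 381.1], 0.66)]
clamp_axis [([252.2, 362.8], 0.72)]
quadrant [([237.8, 257.8], 0.81), ([125.2, 91.4], 0.37)]
mark [ 531.181 -162.945  140.277] [np.float64(0.116810615172019), np.float64(0.11681061517192487)]
lever_grip [591.312 -50.685 190.868] [np.float64(0.8027820086571873), np.float64(0.8027820086572037)]
lever_nose [547.48  -30.457 124.203] [np.float64(0.05938158709780069), np.float64(0.059381587097696226)]
clamp_grip [566.051  33.906 210.68 ] [np.float64(0.6311705760271965), np.float64(0.63117057602737)]
clamp_axis [665.774  44.949 187.709] [np.float64(0.5415681274410429), np.float64(0.5415681274409451)]
quadrant [ 713.992 -111.476  130.595] [np.float64(0.3158299674307011), np.float64(0.31582996743086555)]
5.7833 [-0.537 -0.021  2.104  0.411  0.661 -2.385]
```

View pics/m1.png

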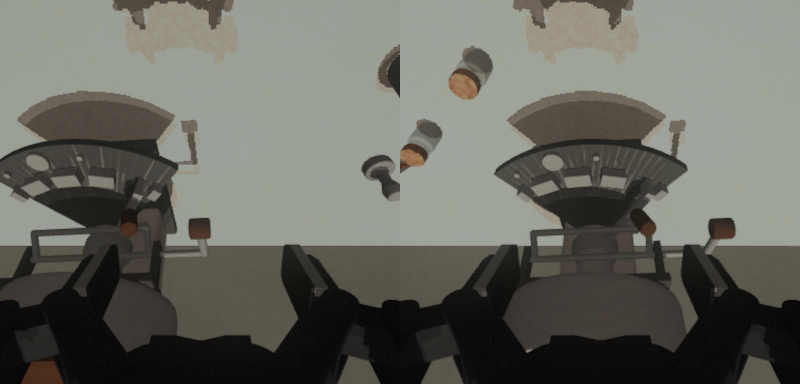

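```bash
cat > fit.py <<'E'
from h import *
from scipy.optimize import least_squares
np.set_printoptions(precision=3,suppress=True)
p1=shot('wrist'); T1=np.array(p1['cam_to_world']); p0=dict(p1); T0=T1.copy(); T0[1,3]+=150; p0['cam_to_world']=T0
t=shot('top'); s=shot('scene')
D=[(p0,dict(mark=(162.6,96.9),lever_grip=(223.7,188.6),lever_nose=(164,206.4),clamp_grip=(224.8,254),clamp_axis=(252.9,262.6),quadrant=(238.2,172.5))),
 (p1,dict(mark=(162.8,216.2),lever_grip=(225,304.6),lever_nose=(164.2,318.3),clamp_grip=(226,381.1),clamp_axis=(252.2,362.8),quadrant=(237.8,257.8))),
 (t,dict(mark=(207,324),lever_grip=(181,279),clamp_grip=(189,239),clamp_axis=(153,236),hop=(107,310))),
 (s,dict(mark=(139,277),lever_grip=(167,258),clamp_grip=(196,255),clamp_axis=(194,232),hop=(114,212)))]
def pts(v,b):
    gx,gy,yaw,sw,d=v
    def pol(rr,be,z): a=np.pi+be; return [rr*np.cos(a),rr*np.sin(a),z]
    L=dict(mark=pol(190,b,127),lever_grip=pol(143,sw-.5,185),lever_nose=pol(190,sw-.5,126),clamp_grip=[-128,d,204],clamp_axis=[-48,d,190],quadrant=[0,0,125],hop=[0,0,342])
    M=R.from_euler('z',yaw).as_matrix(); return {k:M@np.array(x)+[gx,gy,0] for k,x in L.items()}
def res(v,b,named=False):
    P=pts(v,b); out=[]; nm=[]
    for i,(c,dd) in enumerate(D):
        for k,at in dd.items():
            o,dr=ray(c,at); e=P[k]-o; e=e-dr*(e@dr)
            w=1 if i<2 else .5
            out.append(e*w); nm.append((i,k,np.round(e,1)))
    return nm if named else np.concatenate(out)
for b in(-.1,.2,.5):
    f=least_squares(res,[720,-118,.08,0,160],args=(b,),loss='soft_l1',f_scale=3,x_scale=[1,1,.01,.01,1]); print(b,f.cost,f.x)
    if b==.2: 
        v=f.x
for n in res(v,.2,True): print(*n)
print(pts(v,.2)); np.save('v.npy',v)
E
python3 fit.py
```

```text
-0.1 567.0734372444866 [ 726.363 -119.357    0.158   -0.134  174.212]
0.2 100.01745338452989 [ 722.837 -114.555    0.1     -0.05   164.023]
0.5 454.02335327759766 [ 716.688 -110.527    0.001    0.065  152.97 ]
0 mark [-0.3  1.6 -1.4]
0 lever_grip [-1.4  0.  -1.9]
0 lever_nose [ 3.2 -0.8  3. ]
0 clamp_grip [1.7 2.4 2.3]
0 clamp_axis [-1.2 -0.8 -2. ]
0 quadrant [-0.1  0.3 -0.3]
1 mark [-1.3 -3.9 -0.3]
1 lever_grip [-2.1 -1.2 -3.3]
1 lever_nose [ 3.3 -0.5  2.8]
1 clamp_grip [ 1.8 -2.5  0.6]
1 clamp_axis [-1.4  2.6 -0.5]
1 quadrant [ 0.3 -1.6  0.5]
2 mark [3.3 1.1 0.1]
2 lever_grip [-2.9  5.5 -0.8]
2 clamp_grip [ 2.  -1.7  0.2]
2 clamp_axis [-8.1 -0.3 -1.9]
2 hop [-1.8  3.4 -1.1]
3 mark [-5.4  8.5 -4.5]
3 lever_grip [ 2.9  0.5 -0.1]
3 clamp_grip [-8.2 -7.4  2.1]
3 clamp_axis [ 5.   2.2 -0.1]
3 hop [ 1.8  4.5 -2.3]
{'mark': array([ 541.308, -170.655,  127.   ]), 'lever_grip': array([594.114, -52.27 , 185.   ]), 'lever_nose': array([551.807, -31.799, 126.   ]), 'clamp_grip': array([579.142,  35.909, 204.   ]), 'clamp_axis': array([658.745,  43.874, 190.   ]), 'quadrant': array([ 722.837, -114.555,  125.   ]), 'hop': array([ 722.837, -114.555,  342.   ])}
```

```bash
cat >> h.py <<'E'
G=8  # grasp point behind tcp
def tcp(P,a,yaw):  # tcp so that grasp point at P
    z=R.from_euler('z',yaw).apply([np.sin(a),0,-np.cos(a)]); return list(np.asarray(P)+G*z)
class Gr:
    def __init__(s,v): s.gx,s.gy,s.yaw,s.sw,s.d=v
    def w(s,p): return R.from_euler('z',s.yaw).apply(p)+[s.gx,s.gy,0]
    def clamp(s,c,rr=81): t=.173+c; return s.w([-48-rr*np.cos(t),s.d,190+rr*np.sin(t)])
    def grip(s,sw,l):
        rad=35+108*np.cos(l)-35*np.sin(l); z=150+35*np.cos(l)+108*np.sin(l); b=np.pi+sw-.5
        return s.w([rad*np.cos(b),rad*np.sin(b),z])
    def yl(s,sw): return s.yaw+sw-.5
E
cat > d.py <<'E'
from h import *
np.set_printoptions(precision=2,suppress=True)
g=Gr(np.load('v.npy')); ok=r.solve_ik
for a in(.5,.7):
    for c in(0,.35,.7,1.05): print(a,c,np.array(ok(tcp(g.clamp(c),a,g.yaw),att(a,g.yaw))))
a=.6
for sw,l in((-.05,0),(-.05,.22),(.3,.22),(.7,.22),(.7,0)): print(sw,l,np.array(ok(tcp(g.grip(sw,l),a,g.yl(sw)),att(a,g.yl(sw)))))
a=.5
z=R.from_euler('z',g.yaw).apply([np.sin(a),0,-np.cos(a)])
r.gripper_to(60)
r.move_pose(list(np.array(tcp(g.clamp(0),a,g.yaw))-80*z),att(a,g.yaw)); r.pause(.2)
p=shot('wrist','w2')
for n in['clamp_grip','clamp_axis','lever_grip']:
    f=viewer.spot_point(n,p)[:1]
    for x in f: print(n,x['at'],x['score'])
    if n=='clamp_grip': at=f[0]['at']
print('pred',proj(p,g.clamp(0)),'world at z204',onz(ray(p,at),204),g.clamp(0), r.observe()['clock'])
E
python3 d.py
```

```text
0.5 0 [-0.09  0.38  2.02  0.35  0.27 -2.07]
0.5 0.35 [-0.08  0.35  1.97  0.26  0.34 -1.98]
0.5 0.7 [-0.08  0.34  1.9   0.21  0.41 -1.92]
0.5 1.05 [-0.07  0.36  1.83  0.18  0.47 -1.88]
0.7 0 [-0.11  0.38  2.13  2.    0.14  2.55]
0.7 0.35 None
0.7 0.7 [-0.09  0.33  2.02  0.89  0.16 -2.6 ]
0.7 1.05 [-0.08  0.34  1.95  0.64  0.2  -2.34]
-0.05 0 [-0.13  0.44  2.03 -1.09  0.2  -0.22]
-0.05 0.22 [-0.13  0.41  1.99 -0.83  0.24 -0.49]
0.3 0.22 [-0.33  0.39  2.03  0.77  0.19 -2.53]
0.7 0.22 None
0.7 0 None
clamp_grip [203.6, 265.3] 0.87
clamp_axis [245.7, 262.2] 0.71
lever_grip [194.5, 153.7] 0.89
pred (np.float64(206.12281435540072), np.float64(261.05586334699876)) world at z204 [575.95  38.86 204.  ] [579.35  35.93 203.94] 7.5
```

View pics/w2.png

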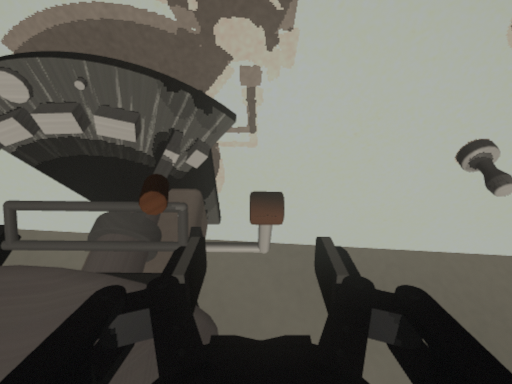

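```bash
cat > e.py <<'E'
from h import *
np.set_printoptions(precision=2,suppress=True)
v=np.load('v.npy'); v[4]+=2.5; np.save('v.npy',v); g=Gr(v); a=.5
r.gripper_to(50)
hit=r.move_linear(tcp(g.clamp(0),a,g.yaw),rate=80,f_stop=15); print('hit',hit)
if not hit:
    F0=np.array(r.observe()['force'])
    r.gripper_to(15,grasp_force=50); o=r.observe(); print('gap',o['finger_gap'],np.array(o['force'])-F0)
    for c in(.2,.4,.6,.8,.95,1.08):
        h=r.move_linear(tcp(g.clamp(c),a,g.yaw),rate=60,f_stop=60)
        o=r.observe(); print(c,h,o['finger_gap'],np.array(o['force']),np.array(o['position'])-tcp(g.clamp(c),a,g.yaw))
        if h: break
shot('scene','s1');shot('wrist','w3'); print(r.observe()['clock'])
for a in(.4,.5,.55):
  for sw,l in((-.05,0),(-.05,.18),(.3,.18),(.7,.18),(.7,0)):
    for sg in(1,):
      y=g.yl(sw)
      for roll in(-.6,-.3,0,.3,.6):
        M=R.from_quat(np.roll(att(a,y,sg),-1)).as_matrix()@R.from_euler('z',roll).as_matrix()
        j=r.solve_ik(tcp(g.grip(sw,l),a,y),q(M)); print(a,sw,l,roll,None if j is None else np.array(j)[[0,3,4,5]])
E
python3 e.py
python3 -c "
import cv2,numpy as np
a=cv2.imread('pics/s1.png')[90:290,150:350];b=cv2.imread('pics/w3.png')
cv2.imwrite('pics/m2.png',np.hstack([cv2.resize(a,(384,384)),b[:,96:]]))"
```

```text
hit False
gap 25.131170958357973 [-2.88  8.14  4.4 ]
0.2 False 25.468298198930942 [-1.31  6.05 -1.38] [-0.91  0.66 -0.47]
0.4 False 25.342971916882508 [-4.06  5.34 -3.82] [-0.59  0.56  0.1 ]
0.6 False 25.272104530929887 [-3.01  4.94 -3.9 ] [-0.41  0.45  0.24]
0.8 False 25.101738472317862 [-4.16  3.78 -3.57] [-0.37  0.26  0.26]
0.95 False 25.218898945984183 [-3.54  2.41 -3.61] [-0.2   0.09  0.39]
1.08 False 25.365621294878306 [-3.81  2.48 -2.5 ] [ 0.04 -0.01  0.56]
11.6917
0.4 -0.05 0 -0.6 [-0.15 -0.29  0.4  -1.62]
0.4 -0.05 0 -0.3 [-0.15 -0.29  0.4  -1.32]
0.4 -0.05 0 0 [-0.15 -0.29  0.4  -1.02]
0.4 -0.05 0 0.3 [-0.15 -0.29  0.4  -0.72]
0.4 -0.05 0 0.6 [-0.15 -0.29  0.4  -0.42]
0.4 -0.05 0.18 -0.6 [-0.16 -0.26  0.45 -1.67]
0.4 -0.05 0.18 -0.3 [-0.16 -0.26  0.45 -1.37]
0.4 -0.05 0.18 0 [-0.16 -0.26  0.45 -1.07]
0.4 -0.05 0.18 0.3 [-0.16 -0.26  0.45 -0.77]
0.4 -0.05 0.18 0.6 [-0.16 -0.26  0.45 -0.47]
0.4 0.3 0.18 -0.6 [-0.31  0.2   0.43 -2.55]
0.4 0.3 0.18 -0.3 [-0.31  0.2   0.43 -2.25]
0.4 0.3 0.18 0 [-0.31  0.2   0.43 -1.95]
0.4 0.3 0.18 0.3 [-0.31  0.2   0.43 -1.65]
0.4 0.3 0.18 0.6
[... 1476 characters left out ...]
 -0.63  0.28 -1.3 ]
0.55 -0.05 0.18 -0.3 [-0.14 -0.63  0.28 -1.  ]
0.55 -0.05 0.18 0 [-0.14 -0.63  0.28 -0.7 ]
0.55 -0.05 0.18 0.3 [-0.14 -0.63  0.28 -0.4 ]
0.55 -0.05 0.18 0.6 [-0.14 -0.63  0.28 -0.1 ]
0.55 0.3 0.18 -0.6 None
0.55 0.3 0.18 -0.3 [-0.33  0.54  0.23 -2.6 ]
0.55 0.3 0.18 0 [-0.33  0.54  0.23 -2.3 ]
0.55 0.3 0.18 0.3 [-0.33  0.54  0.23 -2.  ]
0.55 0.3 0.18 0.6 [-0.33  0.54  0.23 -1.7 ]
0.55 0.7 0.18 -0.6 [-0.51  0.83  0.54  2.62]
0.55 0.7 0.18 -0.3 None
0.55 0.7 0.18 0 None
0.55 0.7 0.18 0.3 None
0.55 0.7 0.18 0.6 [-0.51  0.83  0.54 -2.46]
0.55 0.7 0 -0.6 [-0.52  0.91  0.51  2.53]
0.55 0.7 0 -0.3 None
0.55 0.7 0 0 None
0.55 0.7 0 0.3 None
0.55 0.7 0 0.6 [-0.52  0.91  0.51 -2.55]
```

View pics/m2.png

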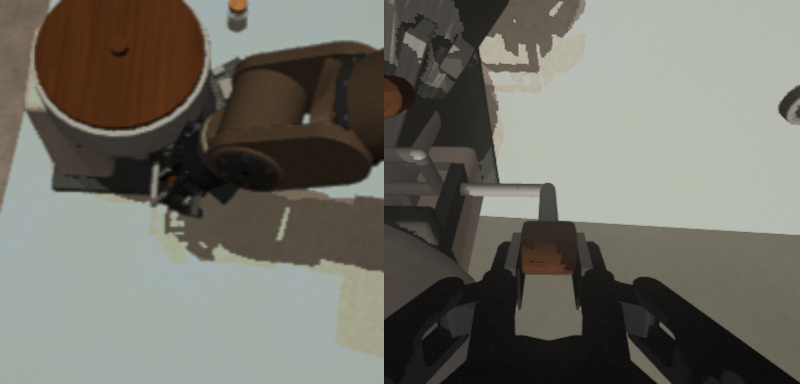

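Clamp is up and gripped, as the picture shows: the roller is between the pads, with its arm pointing up. Next I check hopper clearance and reach for the lever path numerically.

```bash
cat >> h.py <<'E'
def kax(g,sw,l):
    b=np.pi+sw-.5; t=.52-l
    return R.from_euler('z',g.yaw).apply([np.sin(t)*np.cos(b),np.sin(t)*np.sin(b),np.cos(t)])
def lev(g,sw,l,a,yaw,up=8):  # tcp pose
    return tcp(g.grip(sw,l)+up*kax(g,sw,l),a,yaw),att(a,yaw)
def clear(g,pos,qt):
    M=R.from_quat(np.roll(qt,-1)).as_matrix(); m=1e9
    for hx,hy,s0,s1 in((42.5,42.5,62,160),(11,30,-5,62)):
        X,Y,S=np.meshgrid(np.linspace(-hx,hx,9),np.linspace(-hy,hy,9),np.linspace(s0,s1,40))
        P=np.array(pos)+np.c_[X.ravel(),Y.ravel(),-S.ravel()]@M.T
        k=(P[:,2]>250)&(P[:,2]<342)
        m=min(m,(np.hypot(P[k,0]-g.gx,P[k,1]-g.gy)-125).min()) if k.any() else m
    return m
E
cat > f.py <<'E'
from h import *
np.set_printoptions(precision=2,suppress=True)
g=Gr(np.load('v.npy'))
for a in(.5,.55,.6,.65):
  for sw,l,ys in((-.05,.0,(-.45,-.3,-.2)),(-.05,.19,(-.45,-.3,-.2)),(.3,.19,(-.2,-.05,.1)),(.7,.19,(-.05,.05,.15,.3)),(.7,0,(-.05,.05,.15,.3))):
    for y in ys:
      P=lev(g,sw,l,a,y); j=r.solve_ik(*P); print(a,sw,l,y,'clr %.0f'%clear(g,*P),None if j is None else np.array(j)[[0,3,4,5]])
E
python3 f.py
```

```text
0.5 -0.05 0.0 -0.45 clr 11 [-0.14 -0.53  0.3  -0.79]
0.5 -0.05 0.0 -0.3 clr 9 [-0.17 -0.26  0.24 -1.21]
0.5 -0.05 0.0 -0.2 clr 6 [-0.2  -0.01  0.23 -1.56]
0.5 -0.05 0.19 -0.45 clr 1 [-0.14 -0.44  0.35 -0.89]
0.5 -0.05 0.19 -0.3 clr -1 [-0.18 -0.2   0.3  -1.27]
0.5 -0.05 0.19 -0.2 clr -4 [-0.2   0.    0.29 -1.57]
0.5 0.3 0.19 -0.2 clr -0 [-0.3   0.17  0.29 -1.82]
0.5 0.3 0.19 -0.05 clr 1 [-0.34  0.43  0.33 -2.23]
0.5 0.3 0.19 0.1 clr -2 [-0.37  0.59  0.4  -2.55]
0.5 0.7 0.19 -0.05 clr -8 [-0.43  0.51  0.38 -2.39]
0.5 0.7 0.19 0.05 clr -4 [-0.45  0.59  0.43 -2.57]
0.5 0.7 0.19 0.15 clr -1 None
0.5 0.7 0.19 0.3 clr 1 None
0.5 0.7 0 -0.05 clr 2 [-0.45  0.61  0.33 -2.5 ]
0.5 0.7 0 0.05 clr 6 [-0.47  0.68  0.39 -2.68]
0.5 0.7 0 0.15 clr 9 None
0.5 0.7 0 0.3 clr 11 None
0.55 -0.05 0.0 -0.45 clr 14 [-0.13 -0.74  0.25 -0.58]
0.55 -0.05 0.0 -0.3 clr 12 [-0.17 -0.41  0.17 -1.06]
0.55 -0.05 0.0 -0.2 clr 9 [-0.2  -0.01  0.15 -1.55]
0.55 -0.05 0.19 -0.45 clr 4 [-0.14 -0.59  0.29 -0.73]
0.55 -0.05 0.19 -0.3 clr 2 [-0.18 -0.29  0.23 -1.18]
0.55 -0.05 0.19 -0.2 clr -0 [-0.2   0.    0.21 -1.58]
0.55 0
[... 928 characters left out ...]
clr 7 None
0.6 0.7 0 -0.05 clr 9 None
0.6 0.7 0 0.05 clr 13 None
0.6 0.7 0 0.15 clr 16 None
0.6 0.7 0 0.3 clr 17 None
0.65 -0.05 0.0 -0.45 clr 21 None
0.65 -0.05 0.0 -0.3 clr 19 None
0.65 -0.05 0.0 -0.2 clr 16 None
0.65 -0.05 0.19 -0.45 clr 11 [-0.13 -1.12  0.22 -0.2 ]
0.65 -0.05 0.19 -0.3 clr 9 [-0.17 -0.87  0.1  -0.6 ]
0.65 -0.05 0.19 -0.2 clr 7 None
0.65 0.3 0.19 -0.2 clr 10 [-0.31  0.89  0.08 -2.54]
0.65 0.3 0.19 -0.05 clr 11 None
0.65 0.3 0.19 0.1 clr 8 None
0.65 0.7 0.19 -0.05 clr 3 None
0.65 0.7 0.19 0.05 clr 7 None
0.65 0.7 0.19 0.15 clr 9 None
0.65 0.7 0.19 0.3 clr 11 None
0.65 0.7 0 -0.05 clr 12 None
0.65 0.7 0 0.05 clr 16 None
0.65 0.7 0 0.15 clr 19 None
0.65 0.7 0 0.3 clr 21 None
```

```bash
cat >> h.py <<'E'
def att3(a,yaw,roll):
    return q(R.from_quat(np.roll(att(a,yaw),-1)).as_matrix()@R.from_euler('z',roll).as_matrix())
E
sed -i 's/(42.5,42.5,62,160)/(39,42.5,62,160)/' h.py
cat > f.py <<'E'
from h import *
np.set_printoptions(precision=2,suppress=True)
g=Gr(np.load('v.npy'))
for sw,l in((-.05,0),(-.05,.18),(.3,.18),(.7,.18),(.7,0)):
  L=[]
  for a in(.45,.5,.55,.6):
    for y in np.arange(-.5,.6,.1):
      for roll in np.arange(-.4,.61,.1):
        if abs(y+roll-0)>.9: continue
        p=lev(g,sw,l,a,y,12)[0]; qt=att3(a,y,roll)
        M=R.from_quat(np.roll(qt,-1)).as_matrix()
        mis=abs(kax(g,sw,l)@M[:,1])   # knob lean toward the pads
        if mis>.15: continue
        c=clear(g,p,qt)
        if c<4: continue
        j=r.solve_ik(p,qt)
        if j is None or abs(j[5])>2.6 or j[4]<.12: continue
        L.append((round(c-20*mis,1),round(c,1),a,round(y,2),round(roll,2),round(mis,2),np.array(j)[[0,3,4,5]]))
  L.sort(key=lambda t:-t[0]); print(sw,l,len(L)); [print('  ',*t) for t in L[:7]]
E
python3 f.py
```

```text
-0.05 0 134
   21.6 22.1 0.6 -0.5 -0.0 0.02 [-0.11 -1.03  0.25 -0.22]
   21.6 22.1 0.6 -0.4 -0.0 0.02 [-0.14 -0.96  0.18 -0.4 ]
   21.4 22.0 0.6 -0.5 -0.1 0.03 [-0.11 -1.03  0.25 -0.32]
   21.4 22.0 0.6 -0.4 0.1 0.03 [-0.14 -0.96  0.18 -0.3 ]
   20.5 20.8 0.6 -0.5 0.1 0.02 [-0.11 -1.03  0.25 -0.12]
   20.5 20.8 0.6 -0.4 -0.1 0.02 [-0.14 -0.96  0.18 -0.5 ]
   19.9 20.7 0.6 -0.5 -0.2 0.04 [-0.11 -1.03  0.25 -0.42]
-0.05 0.18 62
   11.8 12.2 0.6 -0.5 -0.0 0.02 [-0.12 -0.85  0.28 -0.42]
   11.8 12.2 0.6 -0.4 -0.0 0.02 [-0.14 -0.72  0.22 -0.65]
   11.2 12.1 0.6 -0.5 -0.1 0.04 [-0.12 -0.85  0.28 -0.52]
   11.2 12.1 0.6 -0.4 0.1 0.04 [-0.14 -0.72  0.22 -0.55]
   10.7 10.9 0.6 -0.5 0.1 0.01 [-0.12 -0.85  0.28 -0.32]
   10.7 10.9 0.6 -0.4 -0.1 0.01 [-0.14 -0.72  0.22 -0.75]
   10.4 11.9 0.6 -0.3 0.1 0.08 [-0.17 -0.45  0.17 -0.92]
0.3 0.18 65
   12.3 12.3 0.6 -0.1 -0.0 0.0 [-0.33  0.73  0.2  -2.49]
   11.2 11.7 0.6 -0.1 -0.1 0.03 [-0.33  0.73  0.2  -2.59]
   11.2 11.7 0.6 -0.1 0.1 0.03 [-0.33  0.73  0.2  -2.39]
   11.0 11.6 0.6 -0.2 -0.0 0.03 [-0.31  0.41  0.15 -2.07]
   10.9 12.1 0.6 -0.2 -0.1 0.06 [-0.31  0.41  0.15 -2.17]
   9.8 11.4 0.6 -0.2 -0.2 0.08 [-0.31  0.41  0.15 -2.27]
   9.8 11.4 0.6 -0.0 0.2 0.08 [-0.36  0.89  0.26 -2.54]
0.7 0.18 0
0.7 0 24
   10.4 10.7 0.6 0.4 -0.4 0.01 [-0.56  0.98  0.59  2.56]
   9.0 10.4 0.6 0.5 -0.3 0.07 [-0.58  0.94  0.66  2.6 ]
   7.2 7.4 0.6 0.2 0.6 0.01 [-0.53  1.04  0.45 -2.6 ]
   7.2 8.3 0.6 0.5 -0.4 0.06 [-0.58  0.94  0.66  2.5 ]
   6.2 9.0 0.45 -0.0 -0.1 0.14 [-0.45  0.49  0.41 -2.54]
   6.1 9.0 0.5 -0.0 -0.0 0.15 [-0.46  0.64  0.36 -2.59]
   5.9 6.0 0.5 0.3 0.4 0.01 [-0.52  0.75  0.54 -2.59]
```

```bash
cat > f.py <<'E'
from h import *
np.set_printoptions(precision=2,suppress=True)
g=Gr(np.load('v.npy'))
j0=np.array(r.observe()['joint_pos'])
for a in(.9,1.,1.1,1.2,1.3):
  for sg in(1,-1):
    print(a,sg)
    for sw,l in((-.05,0),(-.05,.19),(.3,.19),(.7,.19),(.7,0)):
      y=g.yl(sw); p=lev(g,sw,l,a,y,4)[0]; qt=att(a,y,sg); j=r.solve_ik(p,qt)
      print('  ',sw,l,'%.0f'%clear(g,p,qt),None if j is None else np.array(j))
E
python3 f.py
```

```text
0.9 1
   -0.05 0 38 [-0.09  0.47  2.18  3.8   0.47  1.2 ]
   -0.05 0.19 29 [-0.09  0.44  2.15  3.88  0.42  1.1 ]
   0.3 0.19 29 [-0.36  0.42  2.2   2.61  0.41  1.9 ]
   0.7 0.19 29 [-0.61  0.47  2.07  1.65  0.67  2.37]
   0.7 0 38 [-0.62  0.5   2.11  1.71  0.68  2.27]
0.9 -1
   -0.05 0 38 [-0.09  0.47  2.18  3.8   0.47 -1.95]
   -0.05 0.19 29 [-0.09  0.44  2.15  3.88  0.42 -2.04]
   0.3 0.19 29 [-0.36  0.42  2.2   2.61  0.41 -1.24]
   0.7 0.19 29 [-0.61  0.47  2.07  1.65  0.67 -0.77]
   0.7 0 38 [-0.62  0.5   2.11  1.71  0.68 -0.87]
1.0 1
   -0.05 0 44 [-0.07  0.51  2.22  3.69  0.63  1.32]
   -0.05 0.19 35 [-0.08  0.47  2.19  3.74  0.57  1.26]
   0.3 0.19 35 [-0.37  0.45  2.25  2.72  0.58  1.78]
   0.7 0.19 35 [-0.63  0.5   2.11  1.8   0.77  2.2 ]
   0.7 0 44 [-0.65  0.53  2.14  1.85  0.79  2.11]
1.0 -1
   -0.05 0 44 [-0.07  0.51  2.22  3.69  0.63 -1.82]
   -0.05 0.19 35 [-0.08  0.47  2.19  3.74  0.57 -1.89]
   0.3 0.19 35 [-0.37  0.45  2.25  2.72  0.58 -1.36]
   0.7 0.19 35 [-0.63  0.5   2.11  1.8   0.77 -0.94]
   0.7 0 44 [-0.65  0.53  2.14  1.85  0.79 -1.03]
1.1 1
   -0.05 0 55 [-
[... 894 characters left out ...]
1.73]
   0.3 0.19 47 [-0.39  0.54  2.33  2.81  0.93 -1.47]
   0.7 0.19 47 [-0.67  0.57  2.17  1.99  1.   -1.18]
   0.7 0 73 [-0.69  0.61  2.2   2.01  1.04 -1.25]
1.3 1
   -0.05 0 98 [-0.05  0.65  2.32  3.57  1.14  1.5 ]
   -0.05 0.19 52 [-0.06  0.6   2.29  3.58  1.07  1.46]
   0.3 0.19 52 [-0.39  0.59  2.36  2.83  1.12  1.63]
   0.7 0.19 52 [-0.68  0.62  2.2   2.05  1.13  1.87]
   0.7 0 98 [-0.7   0.66  2.22  2.06  1.17  1.81]
1.3 -1
   -0.05 0 98 [-0.05  0.65  2.32  3.57  1.14 -1.65]
   -0.05 0.19 52 [-0.06  0.6   2.29  3.58  1.07 -1.68]
   0.3 0.19 52 [-0.39  0.59  2.36  2.83  1.12 -1.51]
   0.7 0.19 52 [-0.68  0.62  2.2   2.05  1.13 -1.27]
   0.7 0 98 [-0.7   0.66  2.22  2.06  1.17 -1.33]
```

```bash
cat > i.py <<'E'
from h import *
np.set_printoptions(precision=2,suppress=True)
g=Gr(np.load('v.npy'))
r.gripper_to(55); p=np.array(r.observe()['position'])
z=R.from_euler('z',g.yaw).apply([np.sin(.5),0,-np.cos(.5)])
r.move_linear(list(p-110*z),rate=150)
a=1.0; y=g.yl(g.sw); z=R.from_euler('z',y).apply([np.sin(a),0,-np.cos(a)])
P=np.array(lev(g,g.sw,0,a,y,4)[0]); qt=att(a,y,-1)
j=r.solve_ik(list(P-170*z),qt); print('ik',j)
r.move_pose(list(P-170*z),qt)
r.move_linear(list(P-75*z),rate=120); r.pause(.2)
p=shot('wrist','w4')
for n in['lever_grip','lever_nose','mark','clamp_grip']:
    for x in viewer.spot_point(n,p)[:1]: 
        print(n,np.round(x['at'],1),round(x['score'],2),'z185:',onz(ray(p,x['at']),185 if n!='mark' else 127))
print('pred',proj(p,g.grip(g.sw,0)),g.grip(g.sw,0),proj(p,g.w([-190*np.cos(.2),-190*np.sin(.2),127])),proj(p,g.clamp(1.08)))
print(r.observe()['clock'])
E
python3 i.py
```

```text
ik [ 0.11  0.18  2.38  4.13  0.57 -2.15]
lever_grip [211.4 260.9] 0.79 z185: [592.06 -51.64 185.  ]
mark [246.2 398.6] 0.91 z185: [ 537.2  -167.55  127.  ]
clamp_grip [147.8  73.7] 0.57 z185: [731.82  73.64 185.  ]
pred (np.float64(209.13719917357227), np.float64(260.4702660329835)) [594.11 -52.27 185.  ] (np.float64(241.36221609270294), np.float64(398.0262494292277)) (np.float64(130.53472111910563), np.float64(66.87980502545484))
17.6917
```

View pics/w4.png

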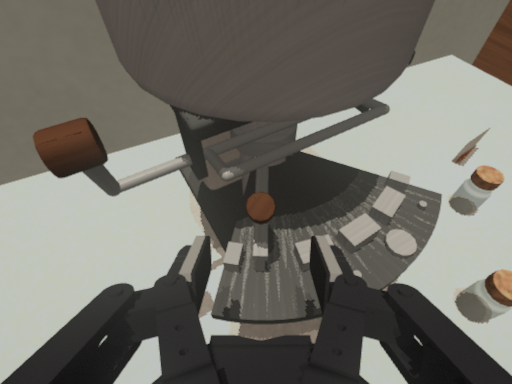

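```bash
cat > k.py <<'E'
from h import *
np.set_printoptions(precision=2,suppress=True)
g=Gr(np.load('v.npy')); a=1.0
def go(sw,l,rate=60,fs=50):
    y=g.yl(sw); P=lev(g,sw,l,a,y,4)[0]
    h=r.move_linear(P,rate=rate,attitude=att(a,y,-1),f_stop=fs); o=r.observe()
    print(round(sw,2),round(l,2),h,round(o['finger_gap'],1),np.array(o['force']),np.array(o['position'])-P); return h
print('clampfit',[(c,np.round(proj(shot('wrist'),g.clamp(c)))) for c in(.8,.95)])
r.gripper_to(45)
if go(g.sw,0,80,15): raise SystemExit
r.gripper_to(10,grasp_force=60); print('gap',r.observe()['finger_gap'])
for l in(.07,.14,.2): 
    if go(g.sw,l,40): raise SystemExit
for sw in np.linspace(g.sw,.7,7)[1:]:
    if go(sw,.2,70): raise SystemExit
r.pause(.2)
p=shot('wrist','w5')
for n in['lever_grip','mark','lever_nose']:
    for x in viewer.spot_point(n,p)[:1]: print(n,np.round(x['at'],1),round(x['score'],2),onz(ray(p,x['at']),127))
print(r.observe()['clock'],g.w([-190*np.cos(.2),-190*np.sin(.2),127]))
E
python3 k.py
```

```text
clampfit [(0.8, array([167.,  82.])), (0.95, array([146.,  73.]))]
-0.05 0 False 45.1 [0.43 0.38 0.01] [-0.27  0.15  0.17]
gap 20.487378797116797
-0.05 0.07 False 20.2 [-4.88  1.01 -0.74] [-0.48  0.06 -0.05]
-0.05 0.14 False 20.4 [-5.55  1.77 -2.82] [-0.46  0.11 -0.21]
-0.05 0.2 False 20.5 [-3.99  2.03 -1.19] [-0.05  0.16  0.13]
0.07 0.2 False 20.2 [-9.04  3.13  1.18] [-0.64 -0.16 -0.09]
0.2 0.2 False 20.8 [-12.87   3.3    3.43] [-0.93 -0.13 -0.15]
0.32 0.2 False 20.4 [-16.11   1.77   5.7 ] [-1.19 -0.16 -0.11]
0.45 0.2 False 20.6 [-22.29  -0.45   9.  ] [-1.43 -0.3  -0.04]
0.57 0.2 False 20.7 [-24.19  -6.52  11.57] [-0.99 -1.47  0.45]
0.7 0.2 False 20.5 [-26.26 -10.67  12.78] [-0.9  -1.9   0.64]
lever_grip [271.3 259.5] 0.93 [ 622.83 -145.68  127.  ]
23.4333 [ 541.31 -170.65  127.  ]
```

View pics/w5.png

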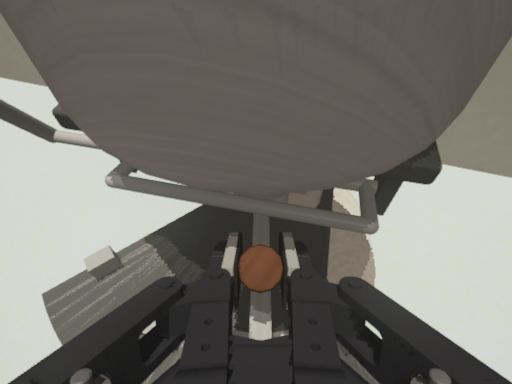

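```bash
cat > m.py <<'E'
from h import *
np.set_printoptions(precision=2,suppress=True)
v=np.load('v.npy'); v[0]-=2.5; v[1]+=1.5; np.save('v.npy',v); g=Gr(v); a=1.0
def go(sw,l,rate=30,fs=30):
    y=g.yl(sw); P=lev(g,sw,l,a,y,4)[0]
    h=r.move_linear(P,rate=rate,attitude=att(a,y,-1),f_stop=fs); o=r.observe()
    print(round(sw,2),round(l,2),h,round(o['finger_gap'],1),np.array(o['force']),np.array(o['position'])-P); return h
go(.7,.2)
for l in(.16,.13,.1,.07,.04,.01,0):
    if go(.7,l): break
p=shot('wrist','w6'); print(r.observe()['clock'])
E
python3 m.py
```

```text
0.7 0.2 False 20.1 [-3.08 -4.98  0.86] [ 0.37 -1.23  0.36]
0.7 0.16 False 20.3 [-5.79 -3.35  5.04] [ 0.57 -0.68  1.18]
0.7 0.13 False 20.6 [-4.96 -2.1   5.28] [ 0.64 -0.48  1.26]
0.7 0.1 False 20.6 [-5.6  -1.56  5.42] [ 0.64 -0.44  1.26]
0.7 0.07 False 20.6 [-4.56 -1.88  5.36] [ 0.7  -0.46  1.31]
0.7 0.04 False 20.3 [-4.49 -2.78  6.22] [ 0.73 -0.54  1.25]
0.7 0.01 False 20.4 [-4.01 -3.81  5.32] [ 0.54 -0.47  0.84]
0.7 0 False 20.3 [-3.32 -4.83  5.26] [ 0.43 -0.4   0.64]
25.625
```

```bash
cat > n.py <<'E'
from h import *
np.set_printoptions(precision=2,suppress=True)
g=Gr(np.load('v.npy')); a=1.0; y=g.yl(.7)
r.gripper_to(45); r.pause(.3)
z=R.from_euler('z',y).apply([np.sin(a),0,-np.cos(a)]); P=np.array(r.observe()['position'])
r.move_linear(list(P-75*z),rate=120); r.pause(.2)
p=shot('wrist','w7'); s=shot('scene')
for n in['lever_grip','mark','lever_nose']:
    for x in viewer.spot_point(n,p)[:1]: print(n,np.round(x['at'],1),round(x['score'],2),onz(ray(p,x['at']),185 if n=='lever_grip' else 127))
mk=g.w([-190*np.cos(.2),-190*np.sin(.2),127])
print('pred grip',g.grip(.7,0),proj(p,g.grip(.7,0)),'l=.14',proj(p,g.grip(.7,.14)),'mark',mk,proj(p,mk),'clamp',proj(p,g.clamp(.95)))
print(r.observe()['clock'])
E
python3 n.py
```

```text
lever_grip [211.1 262.1] 0.68 [ 582.23 -156.41  185.  ]
mark [300.5 263.9] 0.88 [ 536.41 -172.28  127.  ]
pred grip [ 583.71 -155.28  185.  ] (np.float64(209.22505483152207), np.float64(261.26084284649113)) l=.14 (np.float64(191.22773729941693), np.float64(261.3089446928454)) mark [ 538.81 -169.15  127.  ] (np.float64(296.50790593693984), np.float64(261.1131380099055)) clamp (np.float64(48.851454599291316), np.float64(26.740081622972994))
27.5083
```

View pics/w7.png

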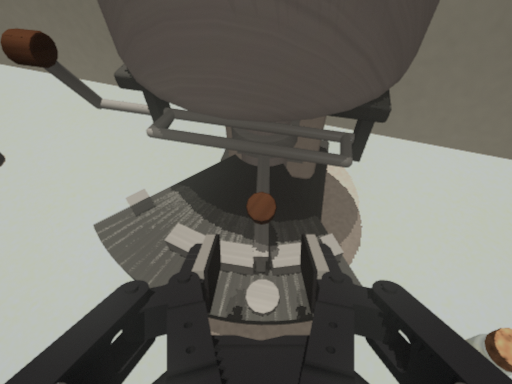

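The lever sits in the notch, with the blade pointing straight at the large button (296,263). The knob's pixel matches lift 0. The clamp is still up at about 0.95. Next I swing it down.

```bash
cat > o.py <<'E'
from h import *
np.set_printoptions(precision=2,suppress=True)
g=Gr(np.load('v.npy')); a=1.0; y=g.yl(.7)
z=R.from_euler('z',y).apply([np.sin(a),0,-np.cos(a)]); P=np.array(r.observe()['position'])
r.move_linear(list(P-95*z),rate=150)
r.move_pose([430,40,340],att(.5,g.yaw)); r.gripper_to(50)
a=.5; qt=att(a,g.yaw); z=R.from_euler('z',g.yaw).apply([np.sin(a),0,-np.cos(a)])
C=np.array(tcp(g.clamp(.95),a,g.yaw))
r.move_pose(list(C-90*z),qt); r.pause(.2)
p=shot('wrist','w8')
f=viewer.spot_point('clamp_grip',p)[:1]; at=f[0]['at']
print(f,[(c,np.round(proj(p,g.clamp(c)),1)) for c in(.8,.9,.95,1.)])
print(onz(ray(p,at),g.clamp(.95)[2]),g.clamp(.95),r.observe()['clock'])
E
python3 o.py
```

```text
[{'at': [199.3, 256.5], 'score': 0.75}] [(0.8, array([187.8, 259.4])), (0.9, array([197.5, 259.4])), (0.95, array([202.2, 259.4])), (1.0, array([206.6, 259.4]))]
[617.83  41.68 263.01] [621.1   44.37 263.01] 30.6083
```

View pics/w8.png

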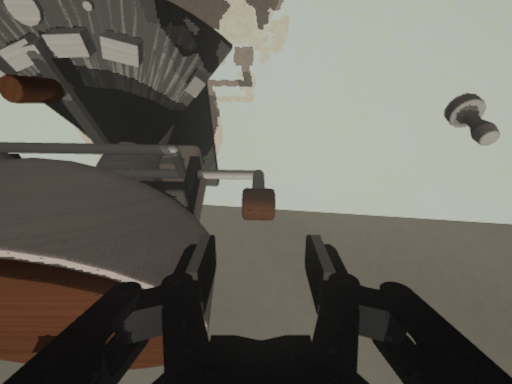

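Roller at (204,259), centred between the fingers, agreeing with the prediction for 0.95. I grip it and swing it down.

```bash
cat > s.py <<'E'
from h import *
np.set_printoptions(precision=2,suppress=True)
g=Gr(np.load('v.npy')); a=.5; qt=att(a,g.yaw)
h=r.move_linear(tcp(g.clamp(.95),a,g.yaw),rate=80,f_stop=15); print('hit',h)
if h: raise SystemExit
r.gripper_to(15,grasp_force=60); print(r.observe()['finger_gap'])
for c in(.8,.6,.4,.25,.1,0,-.06,-.12):
    P=tcp(g.clamp(c),a,g.yaw)
    h=r.move_linear(P,rate=50,f_stop=40); o=r.observe()
    print(c,h,round(o['finger_gap'],1),np.array(o['force']),np.array(o['position'])-P)
    if h: break
r.gripper_to(50); r.pause(.2)
z=R.from_euler('z',g.yaw).apply([np.sin(a),0,-np.cos(a)])
r.move_linear(list(np.array(r.observe()['position'])-90*z),rate=120); r.pause(.2)
p=shot('wrist','w9')
f=viewer.spot_point('clamp_grip',p)[:1]
print(f,[(c,np.round(proj(p,g.clamp(c)),1)) for c in(0,.1,.2)])
f=viewer.spot_point('lever_grip',p)[:1]
print(f,proj(p,g.grip(.7,0)),proj(p,g.grip(.7,.1)),r.observe()['clock'])
E
python3 s.py
```

```text
hit False
25.230311609938035
0.8 False 24.9 [ 3.57 -7.58  2.36] [ 1.59 -1.19  1.79]
0.6 False 25.2 [ 4.75 -6.06  4.02] [ 1.76 -1.    2.  ]
0.4 False 25.0 [ 1.88 -5.42  5.61] [ 1.62 -0.84  1.97]
0.25 False 24.9 [ 0.43 -4.16  5.29] [ 1.37 -0.8   1.74]
0.1 False 24.9 [ 0.34 -4.45  5.23] [ 1.08 -0.67  1.45]
0 False 25.4 [ 0.01 -5.34  3.94] [ 0.92 -0.66  1.11]
-0.06 False 24.9 [-1.99 -6.19  3.95] [ 0.86 -0.65  1.12]
-0.12 False 25.0 [-0.22 -6.23  4.38] [ 0.84 -0.65  1.02]
[{'at': [215.7, 258.7], 'score': 0.6}] [(0, array([213.2, 259.3])), (0.1, array([222.7, 259.2])), (0.2, array([232.9, 259.2]))]
[{'at': [187.8, 17.3], 'score': 0.74}] (np.float64(184.77701105858773), np.float64(15.203978136954705)) (np.float64(198.00851595358753), np.float64(11.408463834574293)) 36.9667
```

View pics/w9.png

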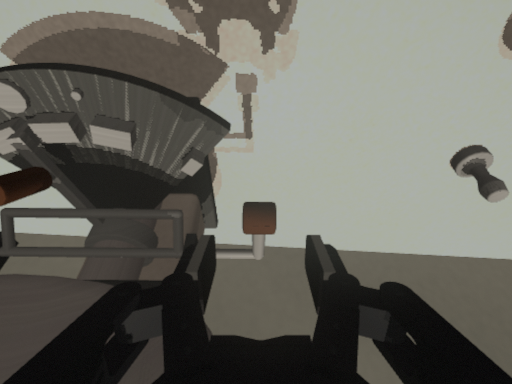

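Roller at (217,259), corresponding to about 0.03 rad, but I felt no hard stop. To be sure, I press on the roller from above with closed fingers until a stop is felt.

```bash
cat > t.py <<'E'
from h import *
np.set_printoptions(precision=2,suppress=True)
g=Gr(np.load('v.npy')); a=.5; qt=att(a,g.yaw)
z=R.from_euler('z',g.yaw).apply([np.sin(a),0,-np.cos(a)])
C=g.clamp(0)
r.gripper_to(0)
T=C+[0,0,13]-11*z   # tip centre on roller top
r.move_linear(list(T+[0,0,45]),rate=120)
h=r.move_linear(list(T+[0,0,-20]),rate=30,f_stop=28); o=r.observe()
print(h,np.array(o['position'])-T,np.array(o['force']))
r.move_linear(list(np.array(o['position'])+[0,0,50]),rate=100)
P=np.array(r.observe()['position']); r.move_linear(list(P-90*z),rate=150); r.pause(.3)
p=shot('wrist','w10')
f=viewer.spot_point('clamp_grip',p)[:1]; print(f,[(c,np.round(proj(p,g.clamp(c)),1)) for c in(0,.1,.2)])
# compare original pose (start, clamp 0) in top/scene views
for c in('top','scene'):
    q_=shot(c,c+'9'); print(c,[np.round(x['at'],1) for x in viewer.spot_point('clamp_grip',q_)[:1]])
    for n in('jar_a','cup','tamper'): print(n,[np.round(x['at']).tolist() for x in viewer.spot_point(n,q_)[:2]])
f=viewer.spot_point('lever_grip',p)[:1]; print(f,proj(p,g.grip(.7,0)),r.observe()['clock'])
E
python3 t.py
```

```text
True [ 0.08  0.15 -1.12] [-10.78  -2.22  16.84]
[{'at': [151.4, 257.2], 'score': 0.93}] [(0, array([150.4, 259.3])), (0.1, array([156.8, 259.3])), (0.2, array([163.9, 259.3]))]
top [array([188.8, 237.2])]
jar_a [[194.0, 396.0], [234.0, 356.0]]
cup [[240.0, 138.0]]
tamper [[170.0, 121.0]]
scene [array([196.2, 258.1])]
jar_a [[103.0, 270.0], [134.0, 302.0]]
cup [[312.0, 281.0]]
tamper [[317.0, 213.0], [191.0, 230.0]]
[{'at': [130.9, 70.5], 'score': 0.7}] (np.float64(129.1658857082813), np.float64(70.11398573492639)) 41.7667
```

```bash
python3 -c "
import cv2,numpy as np
a=cv2.imread('pics/w10.png');b=cv2.imread('pics/top9.png')[90:270,210:390]
cv2.imwrite('pics/m3.png',np.hstack([a[:,:416],cv2.resize(b,(384,384))]))"
```

```text
(no output)
```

View pics/m3.png

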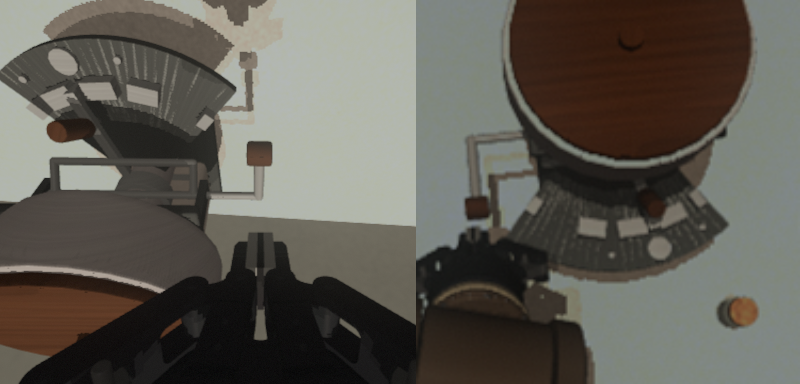

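```bash
python3 -c "
from h import *
r.pause(.3); print(r.sign_off())"
```

```text
the job is handed in; nothing more can be done
None
```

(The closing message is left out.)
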